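Load the desk's cleaning caddy: tall ones at the back first

TASK

Put the PC-cleaning kit away in the caddy. The duster can has fallen over: stand it up on the mat and let go of it, then set it and the spray bottle upright in the caddy's back bay (the one farther from you), and only after both of these tall ones put the jar upright in the front bay beside the tin, so that you never reach over what is already loaded. Lower each thing right down to the caddy's floor before letting go, keep the bottle and jar upright, and leave everything else as it stands.

Things in the scene. Friction and masses are not known exactly. Their poses are not given: they have to be found in the camera images.
- can: Fallen compressed-air duster can, 0.2-0.4 kg, lying on the mat, free to roll; 190 mm long. Aluminium body 52 mm in diameter with a white band; shoulder from 138 to 152 mm along it; black cap 36 mm in diameter from 152 to 190 mm (last 8 mm taper to 30; a small nozzle stub on its side has no effect). Origin: centre of its flat base; x runs along its axis, base to cap, and points up when it stands
- bottle: Screen-cleaner spray bottle, standing, 0.18-0.34 kg: white body 55 mm in diameter with a grey band, 112 mm high, then a shoulder, a narrow neck, and a white cap 32 mm in diameter from 138 to 175 mm high (last 7 mm taper to 26). Origin: centre of its underside, z up, round
- jar: Glass jar of spare keycaps, standing, 0.14 to 0.28 kg: 58 mm in diameter, 82 mm high with a plain steel lid of the same diameter over its top 20 mm. Origin: centre of its underside, z up, round.
- caddy: Grey plastic caddy fixed on the 4 mm thick desk mat: 216 mm front to back (x) by 288 mm (y), walls 5 mm thick and 66 mm high, floor 8 mm thick. A divider along y at x = 0, 8 mm thick, 82 mm high, parts the front bay (x -103 to -4 mm, robot side) from the back bay (x 4 to 103 mm), both y -139 to 139 mm. A bail handle is on the divider. Origin: centre of its underside, z up
- back_bay (a point): Centre of the back bay's floor (53.5 mm behind the caddy's centre, 8 mm above its underside); axes as the caddy's.
- handle_grip (a point): Middle of the handle's grip, 195 mm above the caddy's underside: a black bar 22 mm thick, 76 mm long, along the caddy's y, on a fixed 14 mm steel hoop that rises from the divider (x = 0) at y = -62 and 62 mm; its highest point is 206 mm up. Keep the gripper and loads clear of it
- front_bay (a point): Centre of the front bay's floor (53.5 mm before the caddy's centre, 8 mm above its underside); axes as the caddy's.
- tin: Round steel screw tin, 61 mm in diameter, 60 mm high, already standing in the right-hand (-y) half of the front bay. Leave it there. Origin: centre of its underside.
- mouse: Black computer mouse, 110 by 58 mm, 38 mm high; leave it. Origin: centre of its underside, x along it.
- mug: White mug, 80 mm in diameter, 92 mm high, handle at +y; leave it. Origin: centre of its underside.
- gamepad: White game controller, about 110 by 160 mm, 55 mm high; leave it. Origin: centre of its underside.
Mind the look-alikes: they are no part of the job. What is shaped like the bottle but brown is not meant.

How it is judged (in metres and radians):
On the way, in this order (a step that is already met when the one before it is completed fails the run):
1. the duster can stands upright on the mat, let go (angle between can's own x axis and vertical below 0.1 rad and height (world z) of can below 0.008 m and linear speed of can below 0.03 m/s and contact force between the fingers and can below 0.2 N), for 0.25 s.
2. the duster can and the spray bottle stand upright on the floor of the back bay, let go (x of can in the frame of caddy between 0.004 and 0.103 m and y of can in the frame of caddy between -0.135 and 0.135 m and z of can in the frame of caddy between 0.003 and 0.014 m and angle between can's own x axis and vertical below 0.12 rad and x of bottle in the frame of caddy between 0.004 and 0.103 m and y of bottle in the frame of caddy between -0.135 and 0.135 m and z of bottle in the frame of caddy between 0.003 and 0.014 m and angle between bottle's own z axis and vertical below 0.12 rad and linear speed of each of can, bottle below 0.03 m/s and contact force between the fingers and can below 0.2 N and contact force between the fingers and bottle below 0.2 N), for 0.25 s.
3. the jar stands upright on the floor of the front bay (x of jar in the frame of caddy between -0.103 and -0.004 m and y of jar in the frame of caddy between -0.135 and 0.135 m and z of jar in the frame of caddy between 0.003 and 0.014 m and angle between jar's own z axis and vertical below 0.12 rad), for 0.1 s.
At the end, for the whole second after the job is handed in: The can and the bottle stand upright (within 7 degrees) on the floor of the caddy's back bay and the jar upright on the floor of its front bay, anywhere within the bays, released and at rest; everything else is where it was (within 30 mm) (all of step 3 and x of can in the frame of caddy between 0.004 and 0.103 m and y of can in the frame of caddy between -0.135 and 0.135 m and z of can in the frame of caddy between 0.003 and 0.014 m and angle between can's own x axis and vertical below 0.12 rad and x of bottle in the frame of caddy between 0.004 and 0.103 m and y of bottle in the frame of caddy between -0.135 and 0.135 m and z of bottle in the frame of caddy between 0.003 and 0.014 m and angle between bottle's own z axis and vertical below 0.12 rad and linear speed of each of can, bottle, jar below 0.03 m/s); the robot touches nothing.
It fails at once if the tin, mouse, mug or gamepad is shifted by more than 30 mm (distance of any of tin, mouse, mug, gamepad from where it was at the start of the episode above 0.03 m).
It fails at once if the tin or mug is tipped by more than 25 degrees (angle between any of tin, mug's own z axis and vertical above 0.44 rad).
It fails at once if the bottle or the jar is tipped by more than 45 degrees (angle between any of bottle, jar's own z axis and vertical above 0.785 rad).
It fails at once if the can, bottle or jar is let go more than 20 mm above the floor of the caddy and falls ((contact force between the fingers and can below 0.05 N and z of can in the frame of caddy above 0.03 m and linear speed of can above 0.25 m/s and horizontal distance between can and caddy below 0.15 m) or (contact force between the fingers and bottle below 0.05 N and z of bottle in the frame of caddy above 0.03 m and linear speed of bottle above 0.25 m/s and horizontal distance between bottle and caddy below 0.15 m) or (contact force between the fingers and jar below 0.05 N and z of jar in the frame of caddy above 0.03 m and linear speed of jar above 0.25 m/s and horizontal distance between jar and caddy below 0.15 m)).
It also fails if it takes over 72 s, if anything falls off the work surface, if the arm or the gripper's body presses on something with over 40 N, if the wrist force passes 120 N, or if a joint passes its speed limit or range.

ROBOT

A 6-joint arm with a two-finger parallel gripper is mounted at the origin on the work surface. World frame = base frame: x ahead of the robot, y to its left, z up, the work surface at z = 0. Lengths are in m, angles in degrees, forces in N, time in s.
With the tool pointing down it reaches from about 0.25 to 0.775 m from the base axis. Payload 4 kg.
Tool frame: the origin (TCP) lies at the very end of the fingers, on their centre line; the grasp point (between the pads) lies r.hold_point_z behind it (r.hold_point_z is the distance from the TCP to the grasp point, in m); z points along the fingers, y is the line along which they close (so a half turn about z gives the same grasp; the last joint's range is limited). The gripper opens to 94 mm and grips with 3 to 60 N. Pads are 16 mm wide; open, the fingers measure 119 mm over their backs; the gripper's body (75 mm by 177 mm) begins 78 mm behind the grasp point.
Start: joints at [-77.813, 4.996, 78.535, -0, 96.463, -5.907], TCP at [0.171, -0.523, 0.183] pointing down, gripper open.
Joint ranges: [-177.83, 177.83], [-43.37, 116.18], [15.69, 146.23], [-61.86, 241.86], [9.47, 152.12], [-147.06, 147.06]. Speed limits (degrees/s): [159.86, 159.86, 180, 180, 180, 180].

INTERFACE

Orientations are given as a 3x3 rotation matrix whose columns are the frame's x, y, z axes.
In Python, from bench import sensors, get_image, workorder, boxes_of, masks_of, landmark_of, r gives the robot as it stands.
- The arm moves only by the tool arm_command, never from a script. Its argument "moves" is a list of rows, each a list of 5 numbers: the closure, from 0 (fully open) to 1 (shut), then the shift along the world's x, y, z in cm, then the turn about the world's z in degrees. A call has 1 to 8 rows; each row shifts and turns the commanded pose from where the row before left it; what a row does not reach is not made up. A row lasts 1/10 s, in which the tool goes at most 50 mm and 8.59 degrees, less where a joint would pass 70% of its speed; a pose out of reach is approached as far as the arm can. A call is refused whole if a number of a shift passes 5 or a number of a turn 8.59, either way. A call with a gripper value outside its range is refused whole. The fingers move at their own pace and stop on an object; "newtons" is the grip in N (left out, the last holds). Time passes only in rows, so rows that do not move let the fingers close. It gives the time, the measured TCP pose, the force, the opening and the grip force at its end, in the units of the state.
- sensors.observe(): the state, without advancing time (a new reading comes with each control period).
- get_image(name): name is "side" or "top"; returns a dict with "pixels" (384x512x3 uint8, red, green, blue), "intrinsics" (3x3 intrinsics, pixels), "eye" and "attitude" of the camera in the world. Camera axes: x right, y up, looking along -z (the intrinsics and any distortion apply to the point x, -y, -z); pixel columns grow to the right and rows downward; lengths in m; the calibration is good to about 2 mm. A picture is of the moment at which its call begins. There is no depth.
- workorder.hand_in(): hands the job in; it is judged then, once.
Trained networks look in a picture, given as the dict that the camera call returned (one of the last four; its "shot" number tells which), for a name from the list of things; names that differ only in an ending like _2 or _b are one class to them, and where a whole thing is asked for, a point or a joint stands for the part that bears it (a point fixed in the world has none). Each returns a list of dicts, best first, with "confidence" (0 to 1); they miss things now and then, are a little off and sometimes report something else, mostly with a low value. They report only what shows in the picture. A call takes as long as a camera call. They do not tell look-alikes from the thing itself.
- boxes_of(picture, name): "xyz" ([x, y, z] in m, in world coordinates, good to about 4 mm: the middle of the surface that is visible of it).
- masks_of(picture, name): "region" (384x512 bool, what is visible of it).
- landmark_of(picture, name): "xyz" ([x, y, z] in m, in world coordinates, good to about 4 mm: a listed point, or the origin of a listed thing).
The state is a dict: "time": time; "joint_pos": joint angles; "qd": joint speeds; "tau": joint torques, N m; "eef_pos": TCP position; "orientation": TCP orientation; "contact_force": force on the tool from outside, world axes, zero at the start; "torque": the same for the moment, N m; "grip_width": finger opening in m; "grasp_force": force on a finger pad.
Only numpy, scipy, OpenCV 4.12 (cv2) and the standard library are available. Lean on these libraries where they do the work, as an engineer would, in place of code of your own. Each camera call takes 0.05 s, during which the arm holds its last target. There are 200 camera calls.

## Working session

There is one attempt and no reset: what is moved stays moved. The work goes in short steps, Python scripts to look and compute and a tool call to move; the robot and the scene stay as the last step left them, time stands still between calls to the robot, and variables do not carry over. Pictures are saved under pics/ and viewed, at most 10 in all, crops included, and the job is handed in when it is done.

Besides the shell and the picture viewer there is one more tool, called after "Emit:" in YAML: its name, and indented under it one key for each argument. arm_command: Moves the arm, as the interface text tells. Its arguments: {"type":"object","properties":{"moves":{"type":"array"},"newtons":{"type":"number"}},"required":["moves"]}

```bash
mkdir -p pics; cat > h.py <<'E'
import numpy as np, cv2
from bench import sensors, get_image, workorder, boxes_of, masks_of, landmark_of, r
def save(p,n): cv2.imwrite(f'pics/{n}.png',p['pixels'][:,:,::-1])
def proj(p,X):
    R=np.array(p['attitude']);c=(np.atleast_2d(X)-np.array(p['eye']))@R
    c=c*[1,-1,-1];u=c@np.array(p['intrinsics']).T
    return u[:,:2]/u[:,2:]
def ray(p,uv):
    d=np.linalg.solve(np.array(p['intrinsics']),[uv[0],uv[1],1])*[1,-1,-1]
    return np.array(p['eye']),np.array(p['attitude'])@d
def onz(p,uv,z):
    e,d=ray(p,uv);return e+d*(z-e[2])/d[2]
def tri(p,a,q,b):
    e,d=ray(p,a);f,g=ray(q,b);s=np.linalg.lstsq(np.c_[d,-g],f-e,rcond=None)[0]
    return (e+d*s[0]+f+g*s[1])/2,np.linalg.norm(e+d*s[0]-f-g*s[1])
E
python3 - <<'E'
from h import *
np.set_printoptions(precision=3,suppress=True)
S=sensors.observe();print(S['time'],S['eef_pos'],S['orientation'],r.hold_point_z,S['grip_width'])
for c in('top','side'):
    p=get_image(c);save(p,c+'0');print(c,p['eye'],p['attitude'],p['intrinsics'])
    for n in 'can bottle jar caddy back_bay front_bay handle_grip tin mouse mug gamepad'.split():
        print(n,[(np.round(d['xyz'],3),round(d['confidence'],2)) for d in boxes_of(p,n)] if 'bay' not in n and 'grip' not in n else '',[(np.round(d['xyz'],3),round(d['confidence'],2)) for d in landmark_of(p,n)])
E
```

```text
0.0 [ 0.171 -0.522  0.182] [[ 0.951  0.311 -0.001]
 [ 0.311 -0.951  0.002]
 [ 0.    -0.002 -1.   ]] 0.0188 0.09377584329856564
top [ 0.279 -0.038  1.301] [[-0.003  0.982 -0.19 ]
 [-1.    -0.008 -0.027]
 [-0.028  0.19   0.981]] [[473.405   0.    248.205]
 [  0.    473.405 190.262]
 [  0.      0.      1.   ]]
can [(array([0.489, 0.287, 0.054]), 0.79), (array([ 0.571, -0.241,  0.013]), 0.7)] [(array([0.515, 0.207, 0.034]), 0.55)]
bottle [(array([0.611, 0.059, 0.127]), 0.81), (array([0.226, 0.257, 0.126]), 0.73)] [(array([0.624, 0.065, 0.003]), 0.94), (array([0.227, 0.273, 0.002]), 0.89)]
jar [(array([0.459, 0.058, 0.085]), 0.88)] [(array([0.461, 0.057, 0.004]), 0.88)]
caddy [(array([ 0.57 , -0.245,  0.011]), 0.82), (array([0.703, 0.28 , 0.039]), 0.61)] [(array([ 0.575, -0.246,  0.001]), 0.6)]
back_bay  []
front_bay  [(array([ 0.524, -0.244,  0.009]), 0.75)]
handle_grip  [(array([ 0.572, -0.249,  0.2  ]), 0.64), (array([ 0.519, -0.336,  0.012]), 0.51)]
tin [(array([ 0.513, -0.332,  0.074]), 0.61)] []
mouse [(array([0.378, 0.123, 0.033]), 0.8)] [(array([0.382, 0.128, 0.   ]), 0.73), (arra
[... 721 characters left out ...]
0.466, 0.076, 0.084]), 0.76)] [(array([0.468, 0.06 , 0.002]), 0.58)]
caddy [(array([ 0.567, -0.223,  0.033]), 0.57)] [(array([ 0.572, -0.244,  0.004]), 0.97)]
back_bay  [(array([ 0.624, -0.247,  0.011]), 0.98)]
front_bay  [(array([ 0.517, -0.334,  0.012]), 0.7), (array([ 0.521, -0.248,  0.012]), 0.65)]
handle_grip  [(array([ 0.578, -0.25 ,  0.2  ]), 0.73)]
tin [(array([ 0.518, -0.318,  0.071]), 0.71)] [(array([ 0.519, -0.332,  0.013]), 0.56), (array([0.515, 0.206, 0.029]), 0.23)]
mouse [(array([0.377, 0.135, 0.036]), 0.87)] [(array([0.38 , 0.125, 0.002]), 0.56)]
mug [(array([0.738, 0.07 , 0.065]), 0.85)] [(array([0.738, 0.065, 0.011]), 0.59)]
gamepad [] [(array([0.698, 0.279, 0.002]), 0.86)]
```

View pics/top0.png

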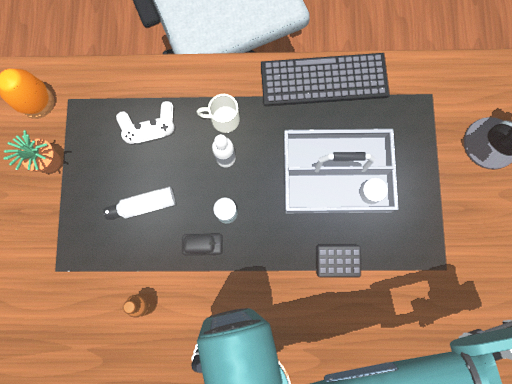

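View pics/side0.png

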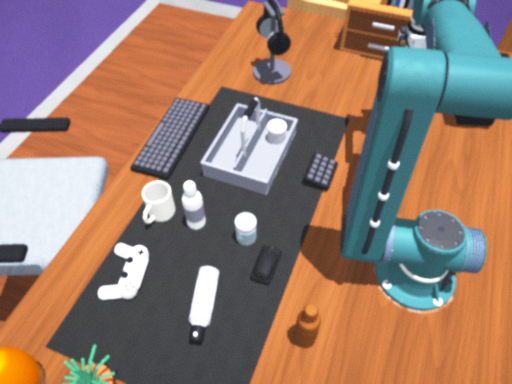

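The top view shows the can lying from its base at about (173,195) to its black cap at (108,212). The bottle is at (224,150), the jar at (225,210), and the caddy spans (285–397, 130–213) with the tin at (375,190). The brown look-alike at (135,303) stands off the mat. The side view agrees with this layout.

```bash
python3 - <<'E'
from h import *
np.set_printoptions(precision=4,suppress=True)
P={c:get_image(c) for c in('top','side')}
M={}
for c,p in P.items():
    for n in('can','bottle','jar','handle_grip'):
        ms=[m for m in masks_of(p,n)]
        for i,m in enumerate(ms):
            ys,xs=np.nonzero(m['region']);print(c,n,m['confidence'],len(xs),xs.min(),xs.max(),ys.min(),ys.max())
        if n=='can':
            ms=[m for m in ms if (c=='side' or np.nonzero(m['region'])[1].mean()<190)]
            ys,xs=np.nonzero(ms[0]['region'])
            W=np.array([onz(p,(x,y),.030)[:2] for x,y in zip(xs,ys)])
            m=W.mean(0);v=np.linalg.svd(W-m,full_matrices=False)[2][0];v*=np.sign(v[1])
            t=(W-m)@v;lo,hi=np.percentile(t,[.3,99.7]);print('  axis',v,np.degrees(np.arctan2(v[1],v[0])),'base',m+lo*v,'cap',m+hi*v,hi-lo)
            M[c]=(xs.mean(),ys.mean())
print('tri can',tri(P['top'],M['top'],P['side'],M['side']))
# tri of bottle-cap / jar-lid centres seen in the pictures
print('bottle cap',tri(P['top'],(223,142),P['side'],(190,187)),'jar lid',tri(P['top'],(225,207),P['side'],(246,218)))
print('tin',tri(P['top'],(375,187),P['side'],(277,126)))
E
```

```text
top can 0.97 1304 104 175 187 219
top can 0.68 8648 285 398 129 213
  axis [-0.2614  0.9652] 105.15185789536918 base [0.5124 0.2033] cap [0.4616 0.3909] 0.1944209230969509
top bottle 0.85 649 124 157 292 316
top bottle 0.71 599 213 236 135 167
top jar 0.61 444 214 236 198 223
top handle_grip 0.77 8745 284 397 129 213
side can 0.7 1418 189 218 266 343
side can 0.49 1033 143 174 181 221
  axis [-0.2723  0.9622] 105.80271541912192 base [0.5169 0.1959] cap [0.4617 0.3911] 0.20285633811051595
side bottle 0.78 843 294 320 304 347
side bottle 0.61 792 182 204 181 228
side jar 0.76 558 235 256 214 244
side jar 0.69 5484 201 297 98 194
side handle_grip 0.82 5338 201 296 97 194
tri can (array([0.4901, 0.2924, 0.0244]), np.float64(0.0010194653219592527))
bottle cap (array([0.6247, 0.0574, 0.1606]), np.float64(0.0028591011804673045)) jar lid (array([0.4672, 0.0557, 0.0962]), np.float64(0.0026191054598823137))
tin (array([ 0.52  , -0.3381,  0.0676]), np.float64(0.006732193017752332))
```

Emit:
arm_command:
  moves:
    - [0,1.6,4.6,0,4.6]
    - [0,1.6,4.6,0,4.6]
    - [0,1.6,4.6,0,4.6]
    - [0,1.6,4.6,0,4.6]
    - [0,1.6,4.6,0,4.6]
    - [0,1.6,4.6,0,4.6]
    - [0,1.6,4.6,0,4.6]
    - [0,1.6,4.6,0,4.6]
  newtons: 8

```text
time: 3.3
eef_pos: [0.299, -0.1531, 0.1833]
orientation: [[0.573, 0.819, 0.002], [0.819, -0.573, -0.001], [0.0, 0.002, -1.0]]
contact_force: [1.2, 0.4, -1.3]
grip_width: 0.0944
grasp_force: 0.0
```

Emit:
arm_command:
  moves:
    - [0,1.6,4.6,0,4.6]
    - [0,1.6,4.6,0,4.6]
    - [0,1.6,4.6,0,4.6]
    - [0,1.6,4.6,0,4.6]
    - [0,1.6,4.6,0,4.6]
    - [0,1.6,4.6,0,4.6]
    - [0,1.6,4.6,0,4.6]
    - [0,1.6,4.6,0,4.6]

```text
time: 4.1
eef_pos: [0.4271, 0.2155, 0.1833]
orientation: [[-0.034, 0.999, 0.001], [0.999, 0.034, -0.0], [-0.0, 0.001, -1.0]]
contact_force: [0.8, -0.2, 0.1]
grip_width: 0.094
grasp_force: 0.0
```

Emit:
arm_command:
  moves:
    - [0,1.4,4.6,0,4.6]
    - [0,1.4,4.6,0,4.6]
    - [0,1.4,4.6,0,4.6]
    - [0,0,0,0,0]

```text
time: 4.5
eef_pos: [0.4688, 0.3557, 0.18]
orientation: [[-0.273, 0.962, -0.003], [0.962, 0.273, -0.0], [0.001, -0.003, -1.0]]
contact_force: [-0.0, -0.3, -1.3]
grip_width: 0.094
grasp_force: 0.0
```

Emit:
arm_command:
  moves:
    - [0,0,0.4,-4,0]
    - [0,0,0,-4,0]
    - [0,0,0,-4,0]
    - [0,0,0,-3,0]
    - [0,0,0,-1.8,0]
    - [0,0,0,0,0]

```text
time: 5.1
eef_pos: [0.4662, 0.3527, 0.0115]
orientation: [[-0.266, 0.964, -0.006], [0.964, 0.266, -0.004], [-0.003, -0.007, -1.0]]
contact_force: [-0.6, -0.0, -0.2]
grip_width: 0.094
grasp_force: 0.0
```

```bash
python3 - <<'E'
from h import *
print(sensors.observe()['eef_pos'],sensors.observe()['contact_force'])
p=get_image('top');q=get_image('side')
a=cv2.resize(p['pixels'][150:280,60:230],None,fx=2.5,fy=2.5);b=cv2.resize(q['pixels'][210:384,110:290],None,fx=2.0,fy=2.0)
h=max(a.shape[0],b.shape[0]);f=lambda i:cv2.copyMakeBorder(i,0,h-i.shape[0],0,0,0)
cv2.imwrite('pics/g1.png',np.hstack([f(a),f(b)])[:,:,::-1])
E
```

```text
[0.46622092 0.35268062 0.01146417] [-0.64216831 -0.0042768  -0.15735654]
```

View pics/g1.png

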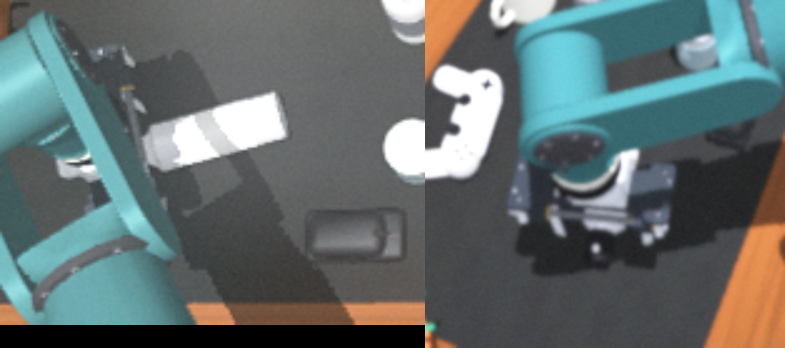

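The left half shows the can's shoulder at about (150,145), with the gripper over the cap. In the right half the fingers straddle the black cap at (597,245). I'll shift about 12 mm toward the cap end and close.

Emit:
arm_command:
  moves:
    - [0,0.2,1.2,0,0]
    - [0,0,0,0,0]
    - [0.5,0,0,0,0]
    - [0.9,0,0,0,0]
    - [0.9,0,0,0,0]
    - [0.9,0,0,0,0]
    - [0.9,0,0,0,0]
    - [0.9,0,0,0,0]
  newtons: 8

```text
time: 6.0
eef_pos: [0.4708, 0.367, 0.0149]
orientation: [[-0.267, 0.964, -0.0], [0.964, 0.267, -0.0], [-0.0, -0.0, -1.0]]
contact_force: [1.0, 0.2, -0.7]
grip_width: 0.0497
grasp_force: 0.0
```

Emit:
arm_command:
  moves:
    - [0.9,0,0,-0.2,0]
    - [0.9,0,0,0,0]
    - [0.9,0,0,0,0]
    - [0.9,0,0,0,0]

```text
time: 6.4
eef_pos: [0.4705, 0.367, 0.0126]
orientation: [[-0.267, 0.964, -0.001], [0.964, 0.267, -0.0], [-0.0, -0.001, -1.0]]
contact_force: [-1.0, 0.8, -0.2]
grip_width: 0.0335
grasp_force: 7.8
```

Emit:
arm_command:
  moves:
    - [0.9,0.1,-0.3,1.4,0]
    - [0.9,0.1,-0.3,1.5,0]
    - [0.9,0.2,-0.6,1.4,0]
    - [0.9,0.2,-0.6,1.4,0]
    - [0.9,0.2,-0.8,1.2,0]
    - [0.9,0.2,-0.8,1.2,0]
    - [0.9,0.3,-1.0,1.1,0]
    - [0.9,0.3,-1.0,1.1,0]

```text
time: 7.2
eef_pos: [0.4871, 0.312, 0.1169]
orientation: [[-0.267, 0.964, 0.0], [0.964, 0.267, -0.0], [-0.0, 0.0, -1.0]]
contact_force: [-0.0, -0.9, -2.8]
grip_width: 0.0329
grasp_force: 7.7
```

```bash
python3 - <<'E'
from h import *
s=sensors.observe();print(s['eef_pos'],s['contact_force'],s['torque'],s['grasp_force'])
p=get_image('top');q=get_image('side')
a=cv2.resize(p['pixels'][150:280,60:230],None,fx=2.5,fy=2.5);b=cv2.resize(q['pixels'][210:384,110:290],None,fx=2.0,fy=2.0)
h=max(a.shape[0],b.shape[0]);f=lambda i:cv2.copyMakeBorder(i,0,h-i.shape[0],0,0,0)
cv2.imwrite('pics/g2.png',np.hstack([f(a),f(b)])[:,:,::-1])
E
```

```text
[0.487085   0.31204189 0.11690171] [-0.02674885 -0.93509462 -2.82473685] [-0.17906907 -0.15047223  0.01588394] 7.746903179213405
```

View pics/g2.png

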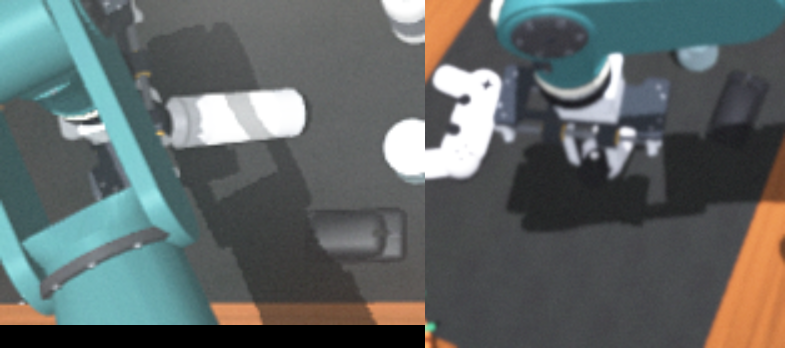

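The left half shows the can with its base end at about (303,112) in the crop, roughly (181,195) in the picture. I'll work out the tilt from that.

```bash
python3 - <<'E'
from h import *
p=get_image('top');s=sensors.observe();g=np.array(s['eef_pos'])+[0,0,.0188]
print('force',s['contact_force'])
v=np.array([.266,-.964,0])
for th in range(0,95,10):
    t=np.radians(th);a=v*np.cos(t)-[0,0,np.sin(t)];n=v*np.sin(t)+np.array([0,0,np.cos(t)]);b=g+.168*a
    print(th,b.round(3),proj(p,[b,b+.026*n,b-.026*n]).round(0).tolist(),proj(p,b-.15*a).round(0))
m=[m for m in masks_of(p,'can')]
for x in m:
    ys,xs=np.nonzero(x['region']);print(x['confidence'],len(xs),xs.min(),xs.max(),ys.min(),ys.max())
E
```

```text
force [-0.77807772  2.13951043 -0.39869928]
0 [0.532 0.151 0.136] [[186.0, 180.0], [185.0, 178.0], [188.0, 182.0]] [[129. 196.]]
10 [0.532 0.153 0.107] [[187.0, 183.0], [187.0, 180.0], [187.0, 185.0]] [[129. 196.]]
20 [0.53  0.161 0.078] [[186.0, 186.0], [188.0, 183.0], [184.0, 188.0]] [[129. 196.]]
30 [0.526 0.173 0.052] [[183.0, 189.0], [187.0, 186.0], [180.0, 192.0]] [[129. 197.]]
40 [0.522 0.189 0.028] [[179.0, 192.0], [183.0, 189.0], [174.0, 195.0]] [[129. 197.]]
50 [0.516 0.209 0.007] [[173.0, 195.0], [179.0, 192.0], [167.0, 198.0]] [[128. 198.]]
60 [ 0.51   0.232 -0.01 ] [[166.0, 199.0], [173.0, 196.0], [159.0, 202.0]] [[127. 198.]]
70 [ 0.503  0.258 -0.022] [[158.0, 202.0], [165.0, 199.0], [150.0, 205.0]] [[126. 198.]]
80 [ 0.495  0.285 -0.029] [[149.0, 205.0], [157.0, 202.0], [140.0, 208.0]] [[125. 199.]]
90 [ 0.488  0.313 -0.032] [[139.0, 208.0], [148.0, 206.0], [130.0, 210.0]] [[124. 199.]]
0.79 1094 125 181 186 208
```

The base edge at column 181 fits a tilt of about 40°, so the can is following the arc. I'll continue it.

Emit:
arm_command:
  moves:
    - [0.9,0.3,-1.1,0.9,0]
    - [0.9,0.3,-1.2,0.9,0]
    - [0.9,0.3,-1.3,0.6,0]
    - [0.9,0.4,-1.3,0.7,0]
    - [0.9,0.4,-1.4,0.4,0]
    - [0.9,0.4,-1.4,0.4,0]
    - [0.9,0.4,-1.4,0.2,0]
    - [0.9,0.4,-1.4,0.1,0]

```text
time: 8.2
eef_pos: [0.516, 0.2069, 0.1578]
orientation: [[-0.267, 0.964, -0.001], [0.964, 0.267, 0.0], [0.0, -0.001, -1.0]]
contact_force: [-0.0, 1.0, -4.1]
grip_width: 0.0279
grasp_force: 6.5
```

Emit:
arm_command:
  moves:
    - [0.9,0.4,-1.4,-0.1,0]
    - [0.9,0.4,-1.4,-0.2,0]
    - [0.9,0,0,0,0]
    - [0.9,0,0,0,0]

```text
time: 8.6
eef_pos: [0.5241, 0.18, 0.1554]
orientation: [[-0.266, 0.964, 0.001], [0.964, 0.266, 0.001], [0.001, 0.001, -1.0]]
contact_force: [-0.5, 0.5, 0.7]
grip_width: 0.0095
grasp_force: 0.0
```

```bash
python3 - <<'E'
from h import *
s=sensors.observe();print(s['eef_pos'],s['contact_force'],s['torque'],s['grasp_force'])
p=get_image('top');q=get_image('side')
print([ (d['xyz'],d['confidence']) for d in landmark_of(p,'can')],[ (d['xyz'],d['confidence']) for d in landmark_of(q,'can')])
g=np.array(s['eef_pos']);print(proj(p,[g+[0,0,.04],[g[0],g[1],.004]]),proj(q,[g+[0,0,.04],[g[0],g[1],.004]]))
a=cv2.resize(p['pixels'][130:260,100:270],None,fx=2.3,fy=2.3);b=cv2.resize(q['pixels'][170:344,110:290],None,fx=2.2,fy=2.2)
h=max(a.shape[0],b.shape[0]);f=lambda i:cv2.copyMakeBorder(i,0,h-i.shape[0],0,0,0)
cv2.imwrite('pics/g3.png',np.hstack([f(a),f(b)])[:,:,::-1])
E
```

```text
[0.52408845 0.18002023 0.15538595] [-0.45914207  0.45899326  0.72632049] [ 0.04950289 -0.11356857 -0.00213486] 0.0
[] [([0.5123, 0.2164, 0.0054], 0.67)]
[[170.4414983  178.09243642]
 [183.40930042 192.78675122]] [[203.32461667 227.46074219]
 [210.05254252 265.36732262]]
```

View pics/g3.png

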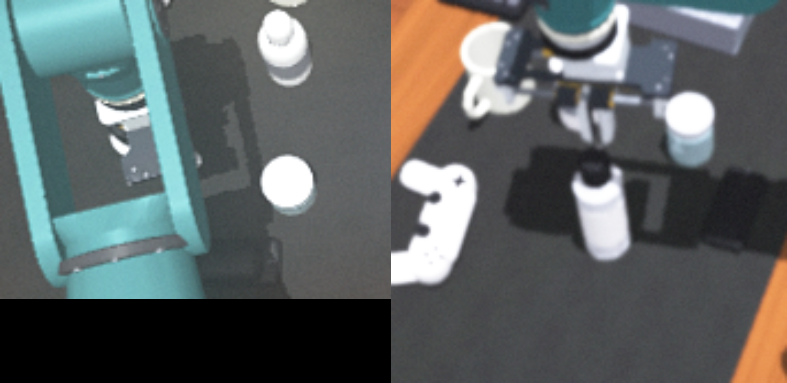

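The right half shows the can standing at about (605,210). The fingers slipped off the cap just behind it. I'll raise the hand clear, open it and measure the can.

Emit:
arm_command:
  moves:
    - [0.9,0,-0.5,2,0]
    - [0.9,0,0,4,0]
    - [0.6,0,0,2,0]
    - [0,0,0,0,0]
    - [0,0,0,0,0]
    - [0,0,0,0,0]
    - [0,0,0,0,0]
    - [0,0,0,0,0]

```text
time: 9.6
eef_pos: [0.5232, 0.1751, 0.2334]
orientation: [[-0.267, 0.964, -0.003], [0.964, 0.267, -0.001], [0.0, -0.003, -1.0]]
contact_force: [-0.0, 0.3, -0.7]
grip_width: 0.0543
grasp_force: 0.0
```

```bash
python3 - <<'E'
from h import *
np.set_printoptions(precision=3,suppress=True)
s=sensors.observe();print(s['eef_pos'],s['contact_force'],s['grasp_force'])
p=get_image('top');q=get_image('side')
for c in(p,q):
  for f in (landmark_of,boxes_of): print([ (np.array(d['xyz']),d['confidence']) for d in f(c,'can')])
  for x in masks_of(c,'can'):
    ys,xs=np.nonzero(x['region']);print(x['confidence'],len(xs),xs.min(),xs.max(),ys.min(),ys.max())
print(proj(q,[[.512,.216,.004],[.512,.216,.142],[.512,.216,.194]]))
b=cv2.resize(q['pixels'][170:304,130:270],None,fx=4,fy=4)
cv2.imwrite('pics/g4.png',b[:,:,::-1])
E
```

```text
[0.523 0.175 0.233] [-0.001  0.27  -0.662] 0.0
[]
[(array([0.611, 0.057, 0.127]), 0.16)]
[(array([0.515, 0.217, 0.006]), 0.88)]
[(array([0.501, 0.232, 0.131]), 0.71)]
0.88 920 193 217 237 286
[[208.462 277.95 ]
 [203.535 252.339]
 [201.413 241.312]]
```

View pics/g4.png

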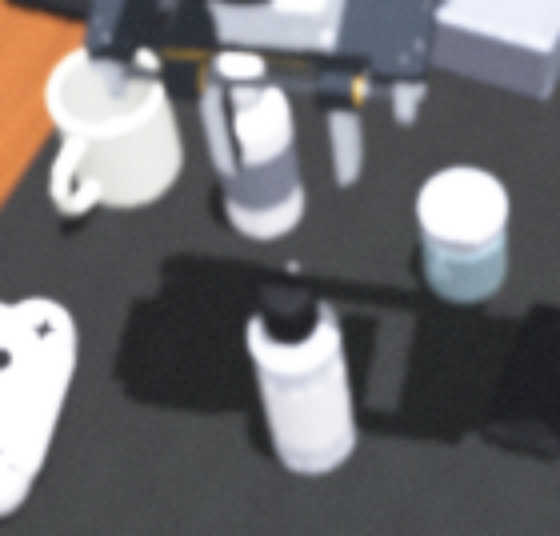

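The can stands upright with its base at about (315,455) and its cap at (290,300) in the crop. The jar and bottle are untouched.

Emit:
arm_command:
  moves:
    - [0,-0.4,2,0,0]
    - [0,-0.4,2,0,0]
    - [0,0,0,0,0]
    - [0,0,0,0,0]
    - [0,0,0,0,0]
    - [0,0,0,0,0]

```text
time: 10.6
eef_pos: [0.5161, 0.2144, 0.235]
orientation: [[-0.266, 0.964, 0.0], [0.964, 0.266, -0.0], [-0.0, 0.0, -1.0]]
contact_force: [1.0, 0.3, -0.6]
grip_width: 0.0942
grasp_force: 0.0
```

```bash
python3 - <<'E'
from h import *
s=sensors.observe();print(s['eef_pos'],s['grip_width'],s['time'])
for i in range(3):
  q=get_image('side'); print([(np.round(d['xyz'],3),d['confidence']) for d in landmark_of(q,'can')])
print(sensors.observe()['time'])
E
```

```text
[0.5160527  0.21440148 0.23504651] 0.0941802516993558 10.6
[(array([0.511, 0.216, 0.004]), 0.89)]
[(array([0.513, 0.218, 0.001]), 0.69)]
[(array([0.514, 0.218, 0.003]), 0.81), (array([ 0.572, -0.245,  0.005]), 0.34)]
10.9
```

Emit:
arm_command:
  moves:
    - [0,-0.2,0.2,-3,0]
    - [0,0,0,-4,0]
    - [0,0,0,-4,0]
    - [0,0,0,-1.4,0]
    - [0.6,0,0,0,0]
    - [0.8,0,0,0,0]
    - [0.8,0,0,0,0]
    - [0.8,0,0,0,0]
  newtons: 15

```text
time: 11.7
eef_pos: [0.5153, 0.2176, 0.1135]
orientation: [[-0.267, 0.964, 0.004], [0.964, 0.267, 0.001], [0.0, 0.005, -1.0]]
contact_force: [-0.2, -0.4, 0.4]
grip_width: 0.0653
grasp_force: 0.0
```

Emit:
arm_command:
  moves:
    - [0.8,0,0,0,0]
    - [0.8,0,0,0,0]
    - [0.8,0,0,0,0]
  newtons: 20

```text
time: 12.0
eef_pos: [0.5142, 0.2173, 0.112]
orientation: [[-0.267, 0.964, 0.001], [0.964, 0.267, 0.0], [0.0, 0.001, -1.0]]
contact_force: [-0.9, -0.6, 3.5]
grip_width: 0.0517
grasp_force: 20.0
```

Emit:
arm_command:
  moves:
    - [0.8,0,0,2,0]
    - [0.8,0,0,4,0]
    - [0.8,0,0,4,0]
    - [0.8,0,-2,1,-5]
    - [0.8,0.4,-4,0,-8]
    - [0.8,0.4,-4,0,-8]
    - [0.8,0.4,-4,0,-8]
    - [0.8,0.4,-4,0,-8]

```text
time: 12.8
eef_pos: [0.5292, 0.0358, 0.2197]
orientation: [[0.372, 0.928, -0.002], [0.928, -0.372, 0.0], [-0.001, -0.002, -1.0]]
contact_force: [0.5, 0.7, -3.1]
grip_width: 0.0514
grasp_force: 20.0
```

Emit:
arm_command:
  moves:
    - [0.8,0.2,-4,0,-8]
    - [0.8,0.2,-4,0,-8]
    - [0.8,1.5,-3,0,-8]
    - [0.8,3,-3,0,-8]
    - [0.8,3,-3,0,-8]
    - [0.8,2.6,-2.5,0,-8]
    - [0.8,0,0,0,-8]
    - [0.8,0,0,0,-8]

```text
time: 13.6
eef_pos: [0.6346, -0.1589, 0.2174]
orientation: [[0.997, 0.071, -0.006], [0.071, -0.997, 0.002], [-0.005, -0.002, -1.0]]
contact_force: [-0.6, 0.1, -3.2]
grip_width: 0.0511
grasp_force: 20.0
```

Emit:
arm_command:
  moves:
    - [0.8,0,-3,0,-2]
    - [0.8,0,-4,0,-2]
    - [0.8,0,-4,0,0]
    - [0.8,0,-3,0,0]
    - [0.8,0,-0.6,0,0]
    - [0.8,0,0,0,0]

```text
time: 14.2
eef_pos: [0.6341, -0.3048, 0.2187]
orientation: [[1.0, 0.007, -0.003], [0.007, -1.0, 0.002], [-0.003, -0.002, -1.0]]
contact_force: [0.1, 0.1, -3.8]
grip_width: 0.0515
grasp_force: 20.0
```

```bash
python3 - <<'E'
from h import *
s=sensors.observe();print(s['eef_pos'],s['contact_force'])
p=get_image('top');q=get_image('side')
for c in(p,q):
  print([[n]+[(np.round(d['xyz'],3),d['confidence']) for d in landmark_of(c,n)] for n in('caddy','back_bay','can','handle_grip')])
a=p['pixels'][90:230,250:420];b=q['pixels'][60:230,150:330]
a=cv2.resize(a,None,fx=2.3,fy=2.3);b=cv2.resize(b,None,fx=2.2,fy=2.2)
h=max(a.shape[0],b.shape[0]);f=lambda i:cv2.copyMakeBorder(i,0,h-i.shape[0],0,0,0)
cv2.imwrite('pics/g5.png',np.hstack([f(a),f(b)])[:,:,::-1])
E
```

```text
[ 0.63412219 -0.30475379  0.2186875 ] [ 0.12444818  0.0585233  -3.76834858]
[['caddy', (array([ 0.575, -0.246,  0.003]), 0.62)], ['back_bay', (array([ 0.629, -0.245,  0.008]), 0.85)], ['can', (array([ 0.638, -0.303,  0.111]), 0.44)], ['handle_grip', (array([ 0.575, -0.247,  0.197]), 0.83)]]
[['caddy'], ['back_bay', (array([ 0.628, -0.247,  0.01 ]), 0.83)], ['can', (array([ 0.638, -0.307,  0.112]), 0.81)], ['handle_grip', (array([ 0.578, -0.247,  0.202]), 0.89)]]
```

View pics/g5.png

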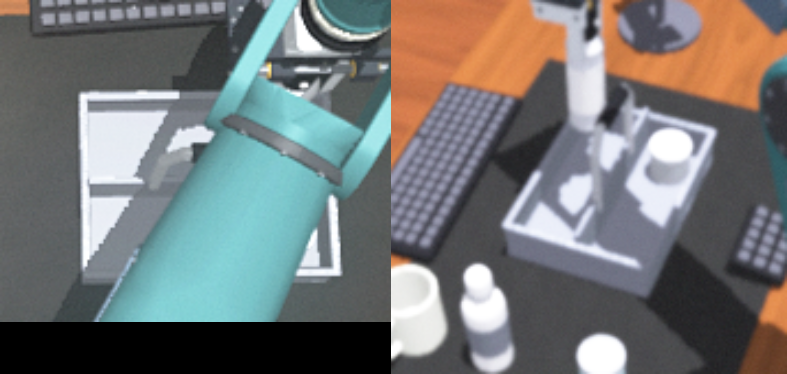

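The right half shows the can held upright at about (588,85), over the far right of the back bay and behind the handle. I'll lower it now.

Emit:
arm_command:
  moves:
    - [0.8,0.3,0,-3,0]
    - [0.8,0,0,-3,0]
    - [0.8,0,0,-2,0]
    - [0.8,0,0,-1,0]
    - [0.8,0,0,-0.4,0]
    - [0.8,0,0,0,0]

```text
time: 15.3
eef_pos: [0.6381, -0.3039, 0.1275]
orientation: [[1.0, 0.009, 0.001], [0.009, -1.0, -0.0], [0.001, 0.0, -1.0]]
contact_force: [-0.1, 0.9, -2.7]
grip_width: 0.0511
grasp_force: 20.0
```

Emit:
arm_command:
  moves:
    - [0.8,0,0,-0.4,0]
    - [0.8,0,0,-0.2,0]
    - [0.8,0,0,-0.1,0]
    - [0.8,0,0,0,0]

```text
time: 15.7
eef_pos: [0.638, -0.3039, 0.1204]
orientation: [[1.0, 0.009, 0.001], [0.009, -1.0, -0.0], [0.001, 0.0, -1.0]]
contact_force: [0.6, -0.1, -3.3]
grip_width: 0.0514
grasp_force: 20.0
```

Emit:
arm_command:
  moves:
    - [0.8,0,0,-0.1,0]
    - [0.8,0,0,-0.1,0]
    - [0.8,0,0,0,0]

```text
time: 16.0
eef_pos: [0.6388, -0.3039, 0.1202]
orientation: [[1.0, 0.009, 0.003], [0.009, -1.0, -0.001], [0.003, 0.001, -1.0]]
contact_force: [0.8, 1.6, 3.8]
grip_width: 0.0514
grasp_force: 20.0
```

The force changed sign, so the can is on the floor. I'll release it and rise.

Emit:
arm_command:
  moves:
    - [0.4,0,0,0,0]
    - [0,0,0,0,0]
    - [0,0,0,0,0]
    - [0,0,0,0,0]
    - [0,0,0,0,0]
    - [0,0,0,0,0]
    - [0,0,0,2,0]
    - [0,0,0,4,0]

```text
time: 16.8
eef_pos: [0.6357, -0.3027, 0.1732]
orientation: [[1.0, 0.009, -0.009], [0.009, -1.0, 0.005], [-0.009, -0.005, -1.0]]
contact_force: [-0.1, -0.3, 0.3]
grip_width: 0.0939
grasp_force: 0.0
```

Emit:
arm_command:
  moves:
    - [0,0,0,4,0]
    - [0,0,0,3,0]
    - [0,0,4,0,0]
    - [0,0,4.8,0,0]
    - [0,0,4.8,0,0]
    - [0,0,4.8,0,0]
    - [0,0,4.8,0,0]
    - [0,0,4.8,0,0]

```text
time: 17.6
eef_pos: [0.6375, -0.022, 0.2482]
orientation: [[1.0, 0.008, 0.0], [0.008, -1.0, -0.0], [0.0, 0.0, -1.0]]
contact_force: [-0.0, -0.2, -0.8]
grip_width: 0.0941
grasp_force: 0.0
```

Emit:
arm_command:
  moves:
    - [0,0,4.8,0,0]
    - [0,-0.6,2.8,0,0]
    - [0,0,0,0,0]

```text
time: 17.9
eef_pos: [0.6311, 0.0565, 0.2485]
orientation: [[1.0, 0.015, 0.0], [0.015, -1.0, 0.001], [0.0, -0.001, -1.0]]
contact_force: [-0.2, -0.1, 0.1]
grip_width: 0.0942
grasp_force: 0.0
```

```bash
python3 - <<'E'
from h import *
s=sensors.observe();print(s['eef_pos'],s['grip_width'])
p=get_image('top');q=get_image('side')
for c in(p,q):
  print([[n]+[(np.round(d['xyz'],3),d['confidence']) for d in landmark_of(c,n)] for n in('can','bottle')])
E
```

```text
[0.63113227 0.05649398 0.2484609 ] 0.09417832807336494
[['can', (array([ 0.645, -0.303,  0.015]), 0.67)], ['bottle', (array([0.224, 0.274, 0.003]), 0.95), (array([0.625, 0.063, 0.005]), 0.53)]]
[['can', (array([ 0.639, -0.306,  0.014]), 0.76)], ['bottle', (array([0.625, 0.061, 0.003]), 0.9), (array([0.226, 0.277, 0.   ]), 0.9)]]
```

Emit:
arm_command:
  moves:
    - [0,-0.6,0.6,-2,0]
    - [0,0,0,-4,0]
    - [0,0,0,-3,0]
    - [0,0,0,-1.8,0]
    - [0,0,0,0,0]
    - [0.6,0,0,0,0]
    - [0.9,0,0,0,0]
    - [0.9,0,0,0,0]
  newtons: 15

```text
time: 19.0
eef_pos: [0.627, 0.0579, 0.1422]
orientation: [[1.0, 0.008, 0.004], [0.008, -1.0, -0.0], [0.004, 0.0, -1.0]]
contact_force: [-0.5, -0.3, -0.0]
grip_width: 0.0733
grasp_force: 0.0
```

Emit:
arm_command:
  moves:
    - [0.9,0,0,0,0]
    - [0.9,0,0,0,0]
    - [0.9,0,0,0,0]
    - [0.9,0,0,0,0]
    - [0.9,0,0,0,0]
    - [0.9,0,0,0,0]

```text
time: 19.6
eef_pos: [0.6258, 0.0585, 0.1401]
orientation: [[1.0, 0.009, 0.0], [0.009, -1.0, 0.0], [0.0, -0.0, -1.0]]
contact_force: [-0.5, 0.7, 1.3]
grip_width: 0.0316
grasp_force: 15.0
```

Emit:
arm_command:
  moves:
    - [0.9,0,0,0,0]
    - [0.9,0,0,2,0]
    - [0.9,0,0,4,0]
    - [0.9,0,0,4,0]
    - [0.9,0.4,-2,0,0]
    - [0.9,0.4,-4,0,0]
    - [0.9,0.4,-4,0,0]
    - [0.9,0,-4,0,0]
  newtons: 25

```text
time: 20.4
eef_pos: [0.6376, -0.0831, 0.2383]
orientation: [[1.0, 0.009, -0.002], [0.009, -1.0, -0.0], [-0.002, 0.0, -1.0]]
contact_force: [0.7, -0.8, -2.7]
grip_width: 0.0311
grasp_force: 24.9
```

Emit:
arm_command:
  moves:
    - [0.9,0,-4,0,0]
    - [0.9,0,-3,0,0]
    - [0.9,0,-1.4,0,0]
    - [0.9,0,0,-1,0]
    - [0.9,0,0,-3,0]
    - [0.9,0,0,-3,0]
    - [0.9,0,0,-1,0]
    - [0.9,0,0,0,0]

```text
time: 21.2
eef_pos: [0.6363, -0.1635, 0.1566]
orientation: [[1.0, 0.011, -0.006], [0.011, -1.0, 0.003], [-0.006, -0.003, -1.0]]
contact_force: [-0.5, 0.6, -3.7]
grip_width: 0.0306
grasp_force: 24.9
```

Emit:
arm_command:
  moves:
    - [0.9,0,0,-0.4,0]
    - [0.9,0,0,-0.2,0]
    - [0.9,0,0,0,0]

```text
time: 21.5
eef_pos: [0.6384, -0.1658, 0.1554]
orientation: [[1.0, 0.009, 0.002], [0.009, -1.0, -0.001], [0.002, 0.001, -1.0]]
contact_force: [-0.0, -0.1, -3.8]
grip_width: 0.0313
grasp_force: 24.9
```

Emit:
arm_command:
  moves:
    - [0.9,0,0,-0.2,0]
    - [0.9,0,0,0,0]
    - [0.9,0,0,0,0]

```text
time: 21.8
eef_pos: [0.6378, -0.1659, 0.1522]
orientation: [[1.0, 0.008, 0.0], [0.008, -1.0, -0.0], [0.0, 0.0, -1.0]]
contact_force: [-0.5, 1.3, -2.5]
grip_width: 0.0314
grasp_force: 24.9
```

Emit:
arm_command:
  moves:
    - [0.9,0,0,-0.2,0]
    - [0.9,0,0,-0.1,0]
    - [0.9,0,0,0,0]
    - [0.9,0,0,0,0]

```text
time: 22.2
eef_pos: [0.6377, -0.1658, 0.1489]
orientation: [[1.0, 0.009, -0.0], [0.009, -1.0, -0.0], [-0.0, 0.0, -1.0]]
contact_force: [0.3, 0.1, -3.7]
grip_width: 0.0311
grasp_force: 24.9
```

Emit:
arm_command:
  moves:
    - [0.9,0,0,-0.1,0]
    - [0.9,0,0,0,0]
    - [0.9,0,0,0,0]

```text
time: 22.5
eef_pos: [0.6379, -0.1658, 0.1481]
orientation: [[1.0, 0.009, 0.0], [0.009, -1.0, -0.0], [0.0, 0.0, -1.0]]
contact_force: [0.6, 0.0, -2.8]
grip_width: 0.031
grasp_force: 24.9
```

Emit:
arm_command:
  moves:
    - [0.9,0,0,-0.1,0]
    - [0.9,0,0,-0.1,0]
    - [0.9,0,0,0,0]
    - [0.9,0,0,0,0]

```text
time: 22.9
eef_pos: [0.6386, -0.1658, 0.148]
orientation: [[1.0, 0.009, 0.003], [0.009, -1.0, -0.001], [0.003, 0.001, -1.0]]
contact_force: [-1.1, 1.0, 6.1]
grip_width: 0.031
grasp_force: 25.0
```

Emit:
arm_command:
  moves:
    - [0.4,0,0,0,0]
    - [0,0,0,0,0]
    - [0,0,0,0,0]
    - [0,0,0,0,0]
    - [0,0,0,0,0]
    - [0,0,0,0,0]
    - [0,0,0,2,0]
    - [0,0,0,4,0]

```text
time: 23.7
eef_pos: [0.6357, -0.1651, 0.2016]
orientation: [[1.0, 0.009, -0.009], [0.009, -1.0, 0.003], [-0.009, -0.003, -1.0]]
contact_force: [-0.4, -0.4, 0.2]
grip_width: 0.0917
grasp_force: 0.0
```

Emit:
arm_command:
  moves:
    - [0,0,0,4,0]
    - [0,0,1,0,0]
    - [0,0,4,0,0]
    - [0,-3,3.8,0,0]
    - [0,-3,3.8,0,0]
    - [0,-3,3.8,0,0]
    - [0,-4,3,0,0]
    - [0,-4,3,0,0]

```text
time: 24.5
eef_pos: [0.4658, 0.0596, 0.2449]
orientation: [[1.0, 0.009, -0.001], [0.009, -1.0, 0.0], [-0.001, -0.0, -1.0]]
contact_force: [1.3, 0.8, 0.5]
grip_width: 0.0941
grasp_force: 0.0
```

```bash
python3 - <<'E'
from h import *
s=sensors.observe();print(s['eef_pos'],s['grip_width'],s['time'])
p=get_image('top');q=get_image('side')
for c in(p,q):
  print([[n]+[(np.round(d['xyz'],3),d['confidence']) for d in landmark_of(c,n)] for n in('can','bottle','jar','tin','front_bay')])
a=p['pixels'][90:230,250:420];b=q['pixels'][60:230,150:330]
a=cv2.resize(a,None,fx=2.3,fy=2.3);b=cv2.resize(b,None,fx=2.2,fy=2.2)
h=max(a.shape[0],b.shape[0]);f=lambda i:cv2.copyMakeBorder(i,0,h-i.shape[0],0,0,0)
cv2.imwrite('pics/g6.png',np.hstack([f(a),f(b)])[:,:,::-1])
E
```

```text
[0.4658336  0.05962572 0.24490078] 0.09410884646618058 24.5
[['can', (array([ 0.645, -0.301,  0.015]), 0.93)], ['bottle', (array([ 0.638, -0.162,  0.013]), 0.72), (array([0.224, 0.273, 0.003]), 0.6)], ['jar', (array([0.462, 0.055, 0.006]), 0.47)], ['tin', (array([ 0.52 , -0.337,  0.011]), 0.7), (array([ 0.381,  0.125, -0.003]), 0.63)], ['front_bay', (array([ 0.522, -0.245,  0.013]), 0.78)]]
[['can', (array([ 0.519, -0.248,  0.013]), 0.66)], ['bottle', (array([ 0.228,  0.272, -0.   ]), 0.85), (array([ 0.635, -0.164,  0.012]), 0.82)], ['jar', (array([0.472, 0.061, 0.004]), 0.73)], ['tin'], ['front_bay', (array([ 0.52 , -0.246,  0.011]), 0.81), (array([ 0.573, -0.243,  0.004]), 0.71)]]
```

View pics/g6.png

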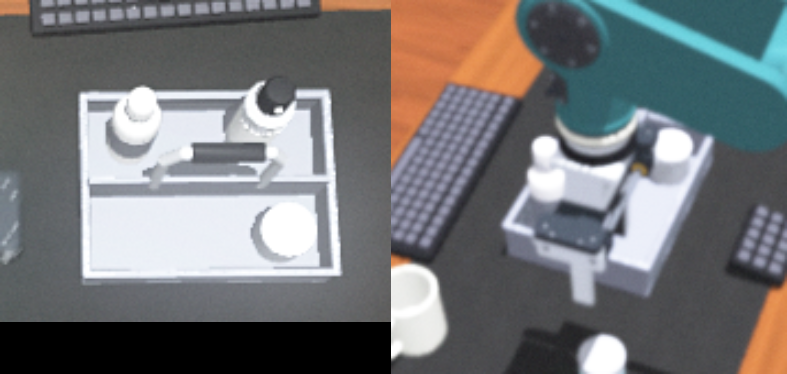

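Both tall things stand in the back bay: the bottle at about (140,115) and the can at (265,110) in the left half. The tin at (287,232) has not moved. Next is the jar.

Emit:
arm_command:
  moves:
    - [0,0,0,-4,0]
    - [0,0,0,-4,0]
    - [0,0,0,-4,0]
    - [0,0,0,-4,0]
    - [0,0,0,-2.5,0]
    - [0,0,0,-1,0]
    - [0,0,0,0,0]
    - [0.4,0,0,0,0]
  newtons: 15

```text
time: 25.9
eef_pos: [0.4691, 0.0581, 0.0525]
orientation: [[1.0, 0.008, 0.002], [0.008, -1.0, -0.0], [0.002, 0.0, -1.0]]
contact_force: [0.1, 0.4, 0.1]
grip_width: 0.0894
grasp_force: 0.0
```

Emit:
arm_command:
  moves:
    - [0.7,0,0,0,0]
    - [0.7,0,0,0,0]
    - [0.7,0,0,0,0]
    - [0.7,0,0,0,0]
    - [0.7,0,0,0,0]
    - [0.7,0,0,0,0]

```text
time: 26.5
eef_pos: [0.4683, 0.0584, 0.0516]
orientation: [[1.0, 0.009, 0.001], [0.009, -1.0, 0.0], [0.001, -0.0, -1.0]]
contact_force: [0.8, 0.9, 3.3]
grip_width: 0.0573
grasp_force: 15.0
```

Emit:
arm_command:
  moves:
    - [0.7,0,0,0,0]
    - [0.7,0,0,2,0]
    - [0.7,0,0,4,0]
    - [0.7,0,0,4,0]
    - [0.7,0.7,-2.3,1,0]
    - [0.7,1,-4,0,0]
    - [0.7,1,-4,0,0]
    - [0.7,1,-4,0,0]
  newtons: 25

```text
time: 27.3
eef_pos: [0.5044, -0.0862, 0.1601]
orientation: [[1.0, 0.009, -0.002], [0.009, -1.0, -0.0], [-0.002, -0.0, -1.0]]
contact_force: [0.4, -0.3, -0.8]
grip_width: 0.0575
grasp_force: 25.0
```

Emit:
arm_command:
  moves:
    - [0.7,1,-4,0,0]
    - [0.7,0,-4,0,0]
    - [0.7,0,-3,0,0]
    - [0.7,0,-1,0,0]
    - [0.7,0,0,-2,0]
    - [0.7,0,0,-3,0]
    - [0.7,0,0,-3,0]
    - [0.7,0,0,0,0]

```text
time: 28.1
eef_pos: [0.5108, -0.202, 0.0751]
orientation: [[1.0, 0.009, -0.011], [0.009, -1.0, 0.006], [-0.011, -0.006, -1.0]]
contact_force: [-0.9, 0.6, -2.5]
grip_width: 0.0576
grasp_force: 25.0
```

Emit:
arm_command:
  moves:
    - [0.7,0,0,-0.6,0]
    - [0.7,0,0,-0.4,0]
    - [0.7,0,0,-0.2,0]
    - [0.7,0,0,0,0]
    - [0.7,0,0,0,0]

```text
time: 28.6
eef_pos: [0.5153, -0.2051, 0.0699]
orientation: [[1.0, 0.009, 0.001], [0.009, -1.0, -0.001], [0.001, 0.001, -1.0]]
contact_force: [0.1, 0.2, -1.7]
grip_width: 0.0576
grasp_force: 25.0
```

Emit:
arm_command:
  moves:
    - [0.7,0,0,-0.5,0]
    - [0.7,0,0,-0.3,0]
    - [0.7,0,0,-0.1,0]
    - [0.7,0,0,0,0]
    - [0.7,0,0,0,0]

```text
time: 29.1
eef_pos: [0.5148, -0.2048, 0.0599]
orientation: [[1.0, 0.009, -0.0], [0.009, -1.0, -0.0], [-0.0, 0.0, -1.0]]
contact_force: [-0.4, 0.3, -2.3]
grip_width: 0.0573
grasp_force: 25.0
```

Emit:
arm_command:
  moves:
    - [0.7,0,0,-0.1,0]
    - [0.7,0,0,0,0]
    - [0.7,0,0,0,0]

```text
time: 29.4
eef_pos: [0.5151, -0.2049, 0.0597]
orientation: [[1.0, 0.009, 0.001], [0.009, -1.0, -0.0], [0.001, 0.0, -1.0]]
contact_force: [0.3, 1.4, 2.5]
grip_width: 0.0575
grasp_force: 25.0
```

The jar has touched the floor. I'll release it, rise straight up and back toward the robot.

Emit:
arm_command:
  moves:
    - [0.4,0,0,0,0]
    - [0,0,0,0,0]
    - [0,0,0,0,0]
    - [0,0,0,0,0]
    - [0,0,0,0,0]
    - [0,0,0,0,0]
    - [0,0,0,2,0]
    - [0,0,0,4,0]

```text
time: 30.2
eef_pos: [0.5121, -0.2035, 0.1154]
orientation: [[1.0, 0.009, -0.008], [0.009, -1.0, 0.004], [-0.008, -0.004, -1.0]]
contact_force: [0.2, -1.3, -0.5]
grip_width: 0.0941
grasp_force: 0.0
```

Emit:
arm_command:
  moves:
    - [0,0,0,4,0]
    - [0,0,0,4,0]
    - [0,-4,0,2,0]
    - [0,-4,0,0,0]
    - [0,-4,0,0,0]
    - [0,-3,0,0,0]
    - [0,0,0,0,0]
    - [0,0,0,0,0]

```text
time: 31.0
eef_pos: [0.3649, -0.205, 0.2194]
orientation: [[1.0, 0.008, 0.002], [0.008, -1.0, -0.001], [0.002, 0.001, -1.0]]
contact_force: [0.2, -0.5, -0.2]
grip_width: 0.0939
grasp_force: 0.0
```

```bash
python3 - <<'E'
from h import *
p=get_image('top');q=get_image('side')
for c in(p,q):
  print([[n]+[(np.round(d['xyz'],3),d['confidence']) for d in landmark_of(c,n)] for n in('can','bottle','jar','tin','mug','mouse','gamepad')])
a=p['pixels'][90:230,250:420];b=q['pixels'][60:230,150:330]
a=cv2.resize(a,None,fx=2.3,fy=2.3);b=cv2.resize(b,None,fx=2.2,fy=2.2)
h=max(a.shape[0],b.shape[0]);f=lambda i:cv2.copyMakeBorder(i,0,h-i.shape[0],0,0,0)
cv2.imwrite('pics/g7.png',np.hstack([f(a),f(b)])[:,:,::-1])
E
```

```text
[['can', (array([ 0.643, -0.303,  0.014]), 0.81)], ['bottle', (array([ 0.638, -0.163,  0.011]), 0.9), (array([ 0.223,  0.274, -0.001]), 0.69), (array([ 0.511, -0.205,  0.013]), 0.64)], ['jar', (array([ 0.511, -0.205,  0.012]), 0.73)], ['tin', (array([ 0.52 , -0.34 ,  0.014]), 0.58), (array([0.74 , 0.065, 0.004]), 0.29)], ['mug', (array([0.74 , 0.07 , 0.006]), 0.76)], ['mouse', (array([ 0.38 ,  0.129, -0.001]), 0.71), (array([ 0.508, -0.204,  0.011]), 0.37)], ['gamepad', (array([ 0.7  ,  0.284, -0.001]), 0.97), (array([ 0.626, -0.246,  0.01 ]), 0.71)]]
[['can', (array([ 0.638, -0.306,  0.012]), 0.62)], ['bottle', (array([0.225, 0.278, 0.   ]), 0.73), (array([ 0.637, -0.164,  0.009]), 0.67)], ['jar', (array([ 0.514, -0.201,  0.013]), 0.8), (array([ 0.638, -0.163,  0.011]), 0.52)], ['tin', (array([ 0.518, -0.336,  0.013]), 0.86)], ['mug', (array([0.737, 0.066, 0.009]), 0.75)], ['mouse', (array([ 0.382,  0.124, -0.002]), 0.76)], ['gamepad', (array([0.703, 0.282, 0.002]), 0.82)]]
```

View pics/g7.png

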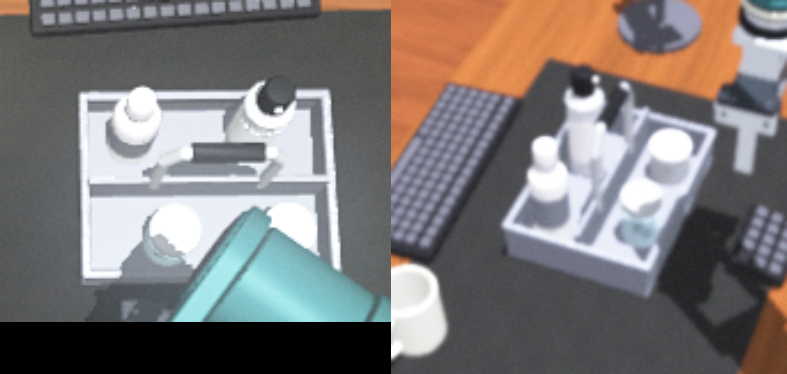

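The can, bottle and jar all stand upright in their bays, the jar at about (173,235) in the left half. The tin is in place and the gripper is clear, so I'm handing in.

```bash
python3 -c "
from bench import workorder
print(workorder.hand_in())"
```

```text
the job is handed in; nothing more can be done
None
```

The job is handed in (the hand-in call gave no verdict): in the last pictures the can and bottle stand upright in the back bay and the jar beside the tin in the front bay, nothing else has moved, and about 31 s of the 72 s was used. The can slipped from the fingers at the end of tipping it up, but it landed standing.

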